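# Probe a bearing sleeve through the guide hole

## Robot

A 6-joint arm with a two-finger parallel gripper is mounted at the origin on the work surface. World frame = base frame: x ahead of the robot, y to its left, z up, the work surface at z = 0. Lengths are in m, angles in rad, forces in N, time in s.
With the tool pointing down it reaches from about 0.25 to 0.775 m from the base axis. Payload 4 kg.
Tool frame: the origin (TCP) lies at the centre of the arm's flange, where the gripper is bolted on; the fingertips stand 199 mm ahead of it and the grasp point (between the pads) lies 180 mm ahead of it (robot.tcp_to_tips is the z of the fingertips in the tool frame, in m); z points along the fingers, y is the line along which they close (so a half turn about z gives the same grasp; the last joint's range is limited). The gripper opens to 94 mm and grips with 3 to 60 N. Pads are 16 mm wide; open, the fingers measure 119 mm over their backs; the gripper's body (75 mm by 177 mm) begins 78 mm behind the grasp point.
Start: joints at [1.184, 0.087, 1.371, -0, 1.684, -0.103], TCP at [0.154, 0.528, 0.405] pointing down, gripper open.
Joint ranges: [-3.1, 3.1], [-0.76, 2.03], [0.27, 2.55], [-1.08, 4.22], [0.17, 2.65], [-2.57, 2.57]. Speed limits (rad/s): [2.79, 2.79, 3.14, 3.14, 3.14, 3.14].

## Interface

Orientations are given as [roll, pitch, yaw] about the fixed x, y, z axes, in that order (R = Rz(yaw) Ry(pitch) Rx(roll)).
In Python, from bench import robot gives the robot as it stands.
- The arm moves only by the tool play_rows, never from a script. Its arguments are lists of equal length, an entry for each row: "translation": the shift along the tool's x, y, z scaled (see below), a list of three; "twist": the turn, a rotation vector about the tool's x, y, z scaled (see below), a list of three; "gripper": the opening, from -1 (shut) to 1 (fully open). A call has 1 to 8 rows; each row shifts and turns the commanded pose from where the row before left it, along the tool's axes as they then stand; what a row does not reach is not made up. The controller multiplies each number of a shift by 0.04 m and each number of a turn by 0.1 rad. A row lasts 1/10 s, in which the tool goes at most 50 mm and 8.59 degrees, less where a joint would pass 70% of its speed; a pose out of reach is approached as far as the arm can. A call with a number of a shift or a turn outside -1 to 1 is refused whole. A call with a gripper value outside its range is refused whole. The fingers move at their own pace and stop on an object; the grip force is fixed at half the most. Time passes only in rows, so rows that do not move let the fingers close. It gives the time, the measured TCP pose, the force, the opening and the grip force at its end, in the units of the state.
- robot.get_obs(): the state, without advancing time (a new reading comes with each control period).
- robot.snapshot(name): name is "side" or "top" or "wrist"; returns the picture (400x640x3 uint8, red, green, blue); there is no depth.
- robot.camera_model(name): a dict with "camera_matrix" (3x3 intrinsics, pixels), "rvec" (rotation vector, rad) and "tvec" (3), from world to camera coordinates, as OpenCV has them. Camera axes: x right, y down, z forward; pixel columns grow to the right and rows downward; lengths in m; the calibration is good to about 2 mm. A picture is of the moment at which its call begins: read the wrist's pose just before it. camera_model takes no time and is no camera call; for the wrist camera it gives the pose at the moment of the call.
- robot.close_job(): hands the job in; it is judged then, once.
Trained networks look in the newest picture that a camera, given by its name, has taken for a name from the list of things; names that differ only in an ending like _2 or _b are one class to them, and where a whole thing is asked for, a point or a joint stands for the part that bears it (a point fixed in the world has none). Each returns a list of dicts, best first, with "score" (0 to 1); they miss things now and then, are a little off and sometimes report something else, mostly with a low value. They report only what shows in the picture. A call takes as long as a camera call. They do not tell look-alikes from the thing itself.
- robot.recognise(name, camera): "centre" ([x, y, z] in m, in world coordinates, good to about 4 mm: the middle of the surface that is visible of it).
- robot.spot_point(name, camera): "centre" ([x, y, z] in m, in world coordinates, good to about 4 mm: a listed point, or the origin of a listed thing).
The state is a dict: "time": time; "joint_positions": joint angles; "qvel": joint speeds; "joint_torque": joint torques, N m; "tool_pos": TCP position; "ee_rot": TCP orientation; "wrist_force": force on the tool from outside, world axes, zero at the start; "wrist_torque": the same for the moment, N m; "width": finger opening in m; "finger_force": force on a finger pad.
Only numpy, scipy, OpenCV 4.12 (cv2) and the standard library are available. Lean on these libraries where they do the work, as an engineer would, in place of code of your own. Each camera call takes 0.05 s, during which the arm holds its last target. There are 200 camera calls.

## Task

Slide the carrier with the bearing sleeve sideways along the base plate, without lifting or tipping it, until it sits on the marked middle square right under the guide hole, and let go of it there. Then take the probe rod out of its rack block and lower it upright through the middle of the guide hole, touching neither the guide nor the sleeve, until its tip is about halfway down inside the sleeve. Finish while still holding the probe there in the gripper, centred and still, with the other things on the bench left where they are.

Things in the scene. Friction and masses are not known exactly. Their poses are not given: they have to be found in the camera images.
- fixture: Inspection fixture, fixed. Grey painted base plate 8 mm thick, 400 mm along its y, x from -75 to +115 mm, with three black 104 mm square outlines centred at y = -130, 0, +130 mm. A post (28 x 40 mm, at x = +95 mm) carries an arm 40 mm wide with the guide block over the middle square; nothing is higher than 116 mm. Origin: bench level, below the hole; z up, x away from the robot (yaw varies).
- guide (a point): Centre of the guide hole at the top face of the guide block, 116 mm above the bench. The dark steel block is 56 x 56 x 16 mm (underside 100 mm above the bench), its vertical through hole 24 mm in diameter. Axes as the fixture's.
- check_square (a point): Centre of the middle marked square on the base plate's top (8 mm above the bench), straight below the guide hole. Where the carrier's origin must come to.
- carrier: Loose sliding carrier, about 0.75 kg: steel plate 90 x 90 x 12 mm with an upright aluminium sleeve fixed on its middle (outer diameter 58, bore 46, from 12 to 62 mm above the carrier's underside) and a black bar handle towards its -x (the robot). Starts on the left or right marked square. Origin: centre of the underside, on the sleeve's axis; z up.
- handle (a point): Grip point on the carrier's handle: centre of the bar's section, 120 mm to the carrier's -x of its origin and 43 mm above its underside (51 mm above the bench). The bar runs along the carrier's x from -37 to -152 mm, is 14 mm wide (along y) and 26 mm high, with free air below. Axes as the carrier's.
- probe: Loose probe rod, about 0.1 kg: steel stem 10 mm in diameter, 112 mm long, with a black cylindrical grip 16 mm in diameter from 112 to 158 mm above the tip. Origin: centre of the tip (lower end); z up along the rod. Starts upright in the rack's hole, tip on the hole's floor 8 mm above the bench; must be drawn 52 mm straight up to come out.
- rack: Grey block 60 x 60 x 60 mm fixed to the bench, with one vertical hole 12 mm in diameter and 52 mm deep in the middle of its top, in which the probe stands. To the left or the right of the fixture. Origin: centre of the underside.
- spare_sleeve: Bystander: dark steel ring, outer diameter 58, 35 mm high, standing on the outer marked square that the carrier does not use. Origin: centre of the underside.
- can: Bystander: plain metal can, diameter 64, 150 mm high, on the opposite side of the fixture from the rack. Origin: centre of the underside.
Not all that is in view belongs to the job. There is more than one size of the probe; the job needs the smaller.

How it is judged:
On the way, in this order (a step that is already met when the one before it is completed fails the run):
1. the carrier stands on the middle square, within 8 mm of its centre, at rest and let go (horizontal distance between carrier and check_square below 0.008 m and height (world z) of carrier below 0.011 m and linear speed of carrier below 0.01 m/s and contact force between the fingers and carrier below 0.2 N), for 0.2 s.
2. the probe's tip has come down through the guide hole (horizontal distance between probe and guide below 0.007 m and z of probe in the frame of guide below -0.016 m and angle between probe's own z axis and vertical below 0.1 rad), for 0.1 s.
At the end, for the whole second after the job is handed in: Carrier flat on the plate within 8 mm of the middle square's centre, untouched. Fingers hold the probe still, upright within 0.06 rad, tip within 5 mm of the guide axis and 10 to 40 mm down inside the sleeve, touching neither fixture nor carrier (horizontal distance between carrier and check_square below 0.008 m and height (world z) of carrier below 0.011 m and angle between carrier's own z axis and vertical below 0.05 rad and horizontal distance between probe and guide below 0.005 m and angle between probe's own z axis and vertical below 0.06 rad and z of probe in the frame of carrier between 0.022 and 0.052 m and linear speed of probe below 0.01 m/s and contact force between the fingers and probe above 1 N and contact force between probe and fixture below 0.3 N and contact force between probe and carrier below 0.3 N and contact force between the fingers and carrier below 0.2 N); the arm keeps its last pose, push and grip.
It fails at once if the carrier is lifted more than 5 mm off the plate or tipped more than 0.12 rad (z of carrier in the frame of fixture above 0.013 m or angle between carrier's own z axis and vertical above 0.12 rad).
It fails at once if the probe touches the guide or any other part of the fixture (contact force between probe and fixture above 0.3 N).
It fails at once if the probe touches the sleeve or the carrier (contact force between probe and carrier above 0.3 N).
It fails at once if a bystander is moved more than 30 mm (distance of any of spare_sleeve, can from where it was at the start of the episode above 0.03 m).
It also fails if it takes over 72 s, if anything falls off the work surface, if the arm or the gripper's body presses on something with over 40 N, if the wrist force passes 120 N, or if a joint passes its speed limit or range.

## Working session

There is one attempt and no reset: what is moved stays moved. The work goes in short steps, Python scripts to look and compute and a tool call to move; the robot and the scene stay as the last step left them, time stands still between calls to the robot, and variables do not carry over. Pictures are saved under pics/ and viewed, at most 11 in all, crops included, and the job is handed in when it is done.

Besides the shell and the picture viewer there is one more tool, called after ">>>" by a JSON object that holds its "op" and its "data". play_rows: Moves the arm, as the interface text tells. Its arguments: {"type":"object","properties":{"translation":{"type":"array","items":{"type":"array","items":{"type":"number","minimum":-1,"maximum":1}}},"twist":{"type":"array","items":{"type":"array","items":{"type":"number","minimum":-1,"maximum":1}}},"gripper":{"type":"array","items":{"type":"number"}}},"required":["translation","twist","gripper"]}

```bash
mkdir -p pics; ls; cat > h.py <<'E'
import numpy as np, cv2
from bench import robot
def save(img,n): cv2.imwrite('pics/'+n+'.png',img[:,:,::-1])
def proj(cam,P):
    m=robot.camera_model(cam)
    return cv2.projectPoints(np.float64(P).reshape(-1,3),np.float64(m['rvec']),np.float64(m['tvec']),np.float64(m['camera_matrix']),None)[0].reshape(-1,2)
def ray(m,uv,z):
    K=np.float64(m['camera_matrix']);R=cv2.Rodrigues(np.float64(m['rvec']))[0];t=np.float64(m['tvec'])
    o=-R.T@t;d=R.T@np.linalg.inv(K)@np.array([uv[0],uv[1],1.]);return o+d*(z-o[2])/d[2]
E
python3 - <<'E'
from h import *
np.set_printoptions(precision=4,suppress=True)
o=robot.get_obs();print(o)
a=robot.snapshot('top');b=robot.snapshot('side')
save(a,'top');save(b,'side')
for cam in('top','side'):
  for n in ('guide','check_square','carrier','handle','probe','rack','spare_sleeve','can','fixture'):
    print(cam,n,[(np.round(r['centre'],4).tolist(),round(r['score'],2)) for r in robot.spot_point(n,cam)[:3]])
E
```

```text
pics
{'time': 0.0, 'joint_positions': array([ 1.1839,  0.0879,  1.3722,  0.    ,  1.6836, -0.1031]), 'qvel': array([ 0.001 , -0.    ,  0.0016, -0.0005,  0.0001, -0.0017]), 'joint_torque': array([  0.0005, -34.0176, -30.2433,   0.0721,   0.033 ,  -0.0002]), 'tool_pos': array([0.154 , 0.5279, 0.4035]), 'ee_rot': array([-3.1395, -0.0002,  2.8578]), 'wrist_force': array([-0.4816,  0.5749,  0.105 ]), 'wrist_torque': array([ 0.0409, -0.015 ,  0.0098]), 'finger_force': 0.0, 'width': 0.094003351849393}
top guide [([0.599, 0.0513, 0.1163], 0.94)]
top check_square [([0.6018, 0.048, 0.0063], 0.91)]
top carrier [([0.6008, -0.0812, 0.0114], 0.79)]
top handle [([0.4791, -0.0658, 0.0511], 0.81)]
top probe [([0.5042, -0.4012, 0.0048], 0.6), ([0.5788, -0.4116, -0.0009], 0.51)]
top rack [([0.5052, -0.4037, -0.0019], 0.58)]
top spare_sleeve [([0.6006, 0.1748, 0.0063], 0.67)]
top can [([0.5178, 0.3829, -0.0009], 0.67)]
top fixture [([0.6012, 0.0513, 0.0024], 0.98)]
side guide [([0.5985, 0.0503, -0.001], 0.64), ([0.6003, 0.1725, 0.0067], 0.19)]
side check_square [([0.6042, 0.0561, 0.0102], 0.8)]
side carrier [([0.601, -0.0799, 0.0043], 0.8)]
side handle [([0.4821, -0.0696, 0.0514], 0.8)]
side probe [([0.5809, -0.4089, -0.0019], 0.71)]
side rack [([0.5045, -0.404, 0.0028], 0.55)]
side spare_sleeve [([0.6036, 0.173, 0.0069], 0.53), ([0.6002, -0.0826, 0.006], 0.39)]
side can [([0.5197, 0.3836, 0.0003], 0.83)]
side fixture [([0.5981, 0.0481, 0.0001], 0.73), ([0.6043, -0.0854, 0.006], 0.39)]
```

View pics/top.png

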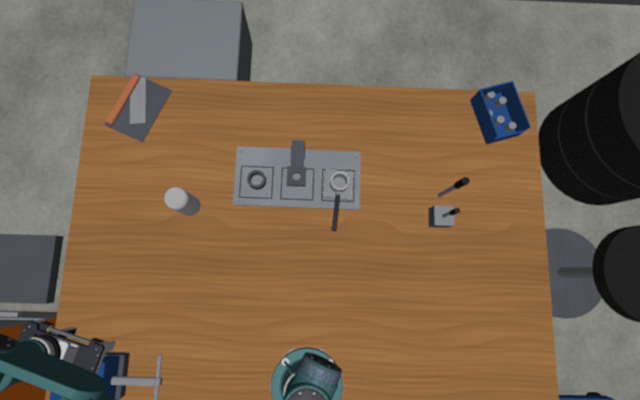

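View pics/side.png

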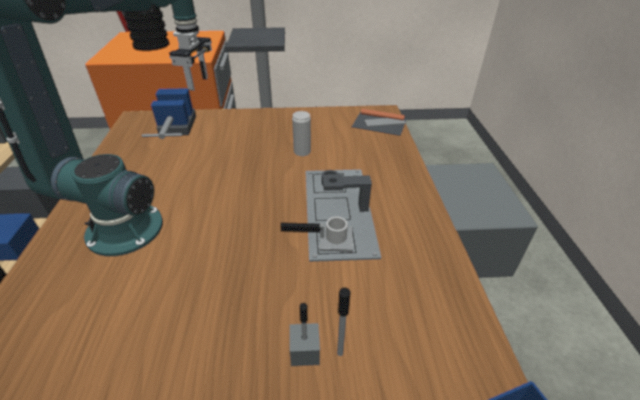

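Two probes show. One stands in the rack block (top view 455,212; side view 303,315). A longer, freestanding one is next to it (top 455,186; side 342,320). The shorter one in the rack fits the description; I'll confirm that in a crop.

```bash
cat >> h.py <<'E'
from scipy.spatial.transform import Rotation as Rot
def go(target,yaw=None,o=None):
    """units of play_rows from the measured pose to grasp-point-down TCP target"""
    o=o or robot.get_obs();R=Rot.from_euler('xyz',o['ee_rot'])
    t=R.inv().apply(np.array(target)-o['tool_pos'])/0.04
    print('pos',np.round(o['tool_pos'],4),'rpy',np.round(o['ee_rot'],4),'w',round(o['width'],4),'F',round(o['finger_force'],2),'wf',np.round(o['wrist_force'],1),'t',round(o['time'],2))
    if yaw is not None:
        tw=(R.inv()*Rot.from_euler('xyz',[np.pi,0,yaw])).as_rotvec()/0.1;print('twist',np.round(tw,3))
    print('shift units',np.round(t,3))
E
python3 - <<'E'
from h import *
m=robot.camera_model('top')
for uv in[(236,147),(362,150),(360,209),(232.5,207)]: print(np.round(ray(m,uv,.008),3))
b=cv2.imread('pics/side.png')[275:375,260:380];cv2.imwrite('pics/crop.png',cv2.resize(b,None,fx=5,fy=5,interpolation=cv2.INTER_CUBIC))
go([.46,-.03,.40],3.04)
R=Rot.from_euler('xyz',[np.pi,0,3.04]);print(R.inv().apply(np.array([.46,-.03,.40])-robot.get_obs()['tool_pos'])/.04)
E
```

```text
[0.715 0.249 0.008]
[ 0.719 -0.159  0.008]
[ 0.525 -0.154  0.008]
[0.519 0.247 0.008]
pos [0.154  0.528  0.4047] rpy [3.1414 0.     2.8578] w 0.0938 F 0.0 wf [-0.7 -1.   0.1] t 1.0
twist [ 1.000e-03  0.000e+00 -1.822e+00]
shift units [-11.25  -11.25    0.117]
[ -9.02472503 -13.10208395   0.11818817]
```

View pics/crop.png

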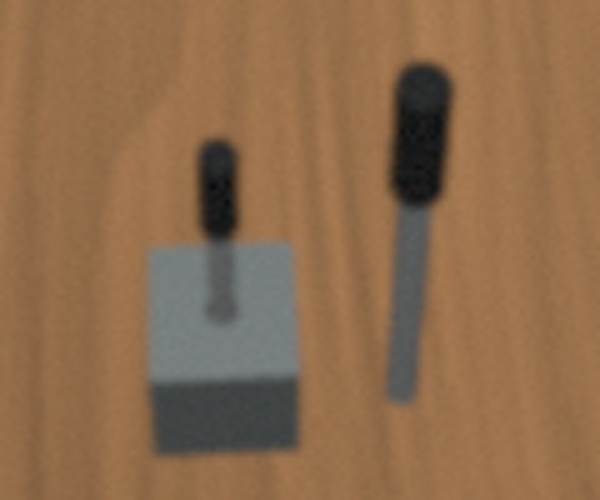

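The crop shows the rack's probe at (218,230), thinner and shorter, and the freestanding one at (415,230), thicker and longer. The rack one is the target. Now I'll move over the handle.

>>> {"op": "play_rows", "data": {"translation": [[0,0,0],[0,0,0],[-0.69,-1,0],[-0.69,-1,0],[-0.69,-1,0],[-0.69,-1,0],[-0.69,-1,0],[-0.69,-1,0]], "twist": [[0,0,-0.9],[0,0,-0.9],[0,0,0],[0,0,0],[0,0,0],[0,0,0],[0,0,0],[0,0,0]], "gripper": [1,1,1,1,1,1,1,1]}}

```text
time: 1.8
tool_pos: [0.2941, 0.2704, 0.405]
ee_rot: [3.141, 0.001, 3.039]
wrist_force: [1.3, -0.9, 0.7]
width: 0.0938
finger_force: 0.0
```

>>> {"op": "play_rows", "data": {"translation": [[-0.69,-1,0],[-0.69,-1,0],[-0.69,-1,0],[-0.69,-1,0],[-0.69,-1,0],[-0.69,-1,0],[-0.69,-1,0],[0,0,0]], "twist": [[0,0,0],[0,0,0],[0,0,0],[0,0,0],[0,0,0],[0,0,0],[0,0,0],[0,0,0]], "gripper": [1,1,1,1,1,1,1,1]}}

```text
time: 2.6
tool_pos: [0.4586, -0.0307, 0.4039]
ee_rot: [-3.14, -0.0, 3.03]
wrist_force: [-0.2, 0.5, -0.4]
width: 0.094
finger_force: 0.0
```

```bash
python3 - <<'E'
from h import *
go([.48,-.07,.231],3.04)
save(robot.snapshot('wrist'),'w1')
for n in ('guide','check_square','carrier','handle','spare_sleeve','fixture'):
    print(n,[(np.round(r['centre'],4).tolist(),round(r['score'],2)) for r in robot.spot_point(n,'wrist')[:3]])
m=robot.camera_model('wrist')
print(m); import json;json.dump({k:np.array(v).tolist() for k,v in m.items()},open('w1.json','w'))
E
```

```text
pos [ 0.4586 -0.0307  0.4039] rpy [-3.1398e+00 -4.0000e-04  3.0305e+00] w 0.094 F 0.0 wf [-0.2  0.5 -0.4] t 2.6
twist [-0.017 -0.005 -0.095]
shift units [-0.642 -0.909  4.325]
guide [([0.5967, 0.0499, 0.1169], 0.89)]
check_square [([0.6011, 0.0501, 0.0088], 0.66)]
carrier [([0.6025, -0.0837, 0.006], 0.85)]
handle [([0.4826, -0.0717, 0.0554], 0.86)]
spare_sleeve [([0.6029, 0.1749, 0.0081], 0.98)]
fixture [([0.597, 0.0512, -0.0006], 0.93)]
{'camera_matrix': array([[317.60666099,   0.        , 317.69002558],
       [  0.        , 317.60666099, 200.00302874],
       [  0.        ,   0.        ,   1.        ]]), 'rvec': array([-2.16253532, -1.95087021, -0.28362828]), 'tvec': array([-0.02235835, -0.4672301 ,  0.26275036])}
```

View pics/w1.png

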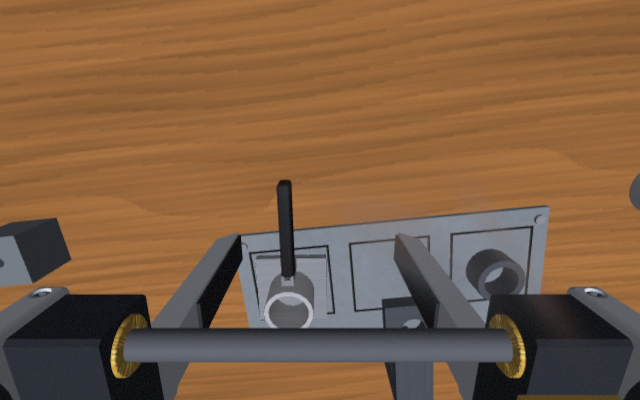

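The wrist view shows the handle bar from (285,181) to (288,275), the sleeve rim at (290,312), the near plate corners at (239,236) and (548,207), and the middle square's front edge from (349,242) to (429,236).

```bash
python3 - <<'E'
from h import *
import json;m=json.load(open('w1.json'))
for uv,z in[((285,181),.064),((288,273),.064),((290,312),.07),((239,236),.008),((548,207),.008),((349,242),.008),((429,236),.008),((249,254),.008),((329,247),.008),((451,235),.008),((531,227),.008)]: print(uv,np.round(ray(m,uv,z),4))
E
```

```text
(285, 181) [ 0.4444 -0.0575  0.064 ]
(288, 273) [ 0.5507 -0.0682  0.064 ]
(290, 312) [ 0.5978 -0.0714  0.07  ]
(239, 236) [ 0.5225 -0.133   0.008 ]
(548, 207) [0.5234 0.2571 0.008 ]
(349, 242) [0.5453 0.0068 0.008 ]
(429, 236) [0.5474 0.1094 0.008 ]
(249, 254) [ 0.5489 -0.1244  0.008 ]
(329, 247) [ 0.5496 -0.0196  0.008 ]
(451, 235) [0.5489 0.1375 0.008 ]
(531, 227) [0.5483 0.2384 0.008 ]
```

```bash
python3 - <<'E'
from h import *
go([.5115,-.072,.231],3.04)
m=robot.camera_model('wrist');im=robot.snapshot('wrist');save(im,'w2')
g=cv2.cvtColor(im,cv2.COLOR_RGB2GRAY)
# bar centre at rows
for v in (200,220,240,260):
    r=g[v,240:330].astype(float);d=np.where(r<55)[0]+240
    print(v,d.min(),d.max(),np.round(ray(m,((d.min()+d.max())/2,v),.064),4))
for n in ('guide','check_square','carrier','handle'):
    print(n,[np.round(r['centre'],4).tolist() for r in robot.spot_point(n,'wrist')[:2]],[np.round(r['centre'],4).tolist() for r in robot.recognise(n,'wrist')[:2]] if n=='handle' else '')
E
```

```text
pos [ 0.4565 -0.025   0.405 ] rpy [3.1413e+00 7.0000e-04 3.0402e+00] w 0.0936 F 0.0 wf [-0.2 -0.7 -0.4] t 2.95
twist [0.003 0.007 0.002]
shift units [-1.484 -1.031  4.351]
200 272 285 [ 0.464 -0.067  0.064]
220 273 286 [ 0.4864 -0.069   0.064 ]
240 240 287 [ 0.5077 -0.0897  0.064 ]
260 240 323 [ 0.5338 -0.0733  0.064 ]
guide [[0.6004, 0.0512, 0.1179]] 
check_square [[0.6022, 0.0495, 0.0061]] 
carrier [[0.6016, -0.0802, 0.0034]] 
handle [[0.4814, -0.0689, 0.054]] []
```

>>> {"op": "play_rows", "data": {"translation": [[-0.74,-0.52,0],[-0.74,-0.51,0.3],[0,0,0.8],[0,0,0.8],[0,0,0.8],[0,0,0.65],[0,0,0],[0,0,0]], "twist": [[0,0,0],[0,0,0],[0,0,0],[0,0,0],[0,0,0],[0,0,0],[0,0,0],[0,0,0]], "gripper": [1,1,1,1,1,1,1,1]}}

```text
time: 4.05
tool_pos: [0.5117, -0.0734, 0.2709]
ee_rot: [3.141, -0.0, 3.038]
wrist_force: [0.3, -0.8, 0.3]
width: 0.0939
finger_force: 0.0
```

```bash
python3 - <<'E'
from h import *
m=robot.camera_model('wrist');im=robot.snapshot('wrist');save(im,'w3')
go([.5115,-.072,.231],3.04)
E
```

```text
pos [ 0.5121 -0.0736  0.2722] rpy [-3.1413e+00  2.3000e-03  3.0379e+00] w 0.0935 F 0.0 wf [ 0.5 -0.6  0.5] t 4.1
twist [-0.003  0.023 -0.021]
shift units [0.022 0.038 1.03 ]
```

View pics/w3.png

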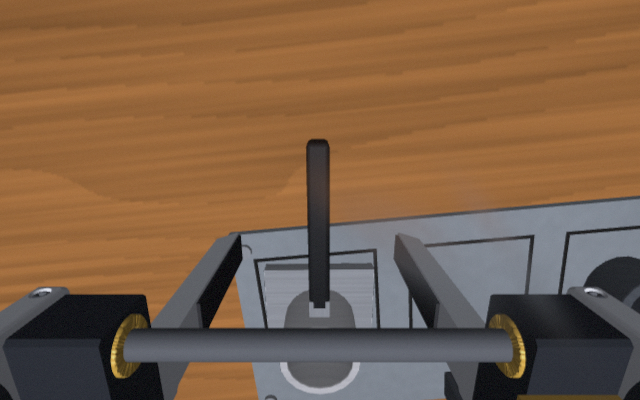

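The bar runs vertically at column 317, centred between the fingers and aligned with them. I'll descend and close.

>>> {"op": "play_rows", "data": {"translation": [[0.02,0.03,0.5],[0,0,0.5],[0,0,0],[0,0,0],[0,0,0],[0,0,0],[0,0,0],[0,0,0]], "twist": [[0,0,0],[0,0,0],[0,0,0],[0,0,0],[0,0,0],[0,0,0],[0,0,0],[0,0,0]], "gripper": [1,1,1,-1,-1,-1,-1,-1]}}

```text
time: 4.9
tool_pos: [0.5111, -0.0723, 0.2312]
ee_rot: [-3.142, 0.001, 3.038]
wrist_force: [0.3, 0.2, -0.2]
width: 0.0571
finger_force: 0.0
```

>>> {"op": "play_rows", "data": {"translation": [[0,0,0],[0,0,0],[0,0,0],[0,0,0]], "twist": [[0,0,0],[0,0,0],[0,0,0],[0,0,0]], "gripper": [-1,-1,-1,-1]}}

```text
time: 5.3
tool_pos: [0.5109, -0.0722, 0.2306]
ee_rot: [3.141, -0.0, 3.038]
wrist_force: [-0.3, 0.5, -0.1]
width: 0.0252
finger_force: 0.0
```

```bash
python3 - <<'E'
from h import *
robot.snapshot('wrist')
go([.5115,.0585,.232],3.04)
for n in ('guide','check_square','carrier','handle'):
    print(n,[np.round(r['centre'],4).tolist() for r in robot.spot_point(n,'wrist')[:2]])
E
```

```text
pos [ 0.5109 -0.0722  0.2306] rpy [ 3.1414e+00 -1.0000e-04  3.0378e+00] w 0.0212 F 0.0 wf [ 0.6  0.1 -0.3] t 5.35
twist [ 0.002 -0.001 -0.022]
shift units [ 0.325  3.251 -0.034]
guide []
check_square [[0.6007, 0.0494, 0.0071]]
carrier [[0.5996, -0.0817, 0.0065]]
handle [[0.4819, -0.0711, 0.0531]]
```

>>> {"op": "play_rows", "data": {"translation": [[0,0,0],[0,0,0],[0,0,0],[0.01,0.1,0],[0.02,0.2,0],[0.02,0.2,0],[0.02,0.2,0],[0.01,0.1,0]], "twist": [[0,0,0],[0,0,0],[0,0,0],[0,0,0],[0,0,0],[0,0,0],[0,0,0],[0,0,0]], "gripper": [-1,-1,-1,-1,-1,-1,-1,-1]}}

```text
time: 6.35
tool_pos: [0.511, -0.0392, 0.2306]
ee_rot: [-3.142, -0.0, 3.038]
wrist_force: [-0.6, -4.1, -1.7]
width: 0.014
finger_force: 30.1
```

```bash
python3 - <<'E'
from h import *
go([.5109,.0588,.231],3.04)
robot.snapshot('wrist')
for n in ('carrier','handle'):
    print(n,[np.round(r['centre'],4).tolist() for r in robot.spot_point(n,'wrist')[:2]])
E
```

```text
pos [ 0.511  -0.0392  0.2306] rpy [-3.1416e+00 -1.0000e-04  3.0385e+00] w 0.014 F 30.08 wf [-0.6 -4.1 -1.7] t 6.35
twist [-0.    -0.001 -0.015]
shift units [ 0.255  2.437 -0.01 ]
carrier [[0.6024, -0.049, 0.0075]]
handle [[0.4818, -0.0346, 0.0535]]
```

>>> {"op": "play_rows", "data": {"translation": [[0.02,0.2,0],[0.03,0.3,0],[0.03,0.3,0],[0.03,0.3,0],[0.03,0.3,0],[0.03,0.3,0],[0.03,0.2,0],[0.02,0.2,0]], "twist": [[0,0,0],[0,0,0],[0,0,0],[0,0,0],[0,0,0],[0,0,0],[0,0,0],[0,0,0]], "gripper": [-1,-1,-1,-1,-1,-1,-1,-1]}}

```text
time: 7.3
tool_pos: [0.5109, 0.0453, 0.2306]
ee_rot: [-3.141, -0.0, 3.038]
wrist_force: [0.5, -3.7, -1.9]
width: 0.0139
finger_force: 30.1
```

>>> {"op": "play_rows", "data": {"translation": [[0.02,0.2,0],[0,0.1,0],[0,0,0],[0,0,0]], "twist": [[0,0,0],[0,0,0],[0,0,0],[0,0,0]], "gripper": [-1,-1,-1,-1]}}

```text
time: 7.7
tool_pos: [0.5114, 0.0569, 0.2306]
ee_rot: [3.14, -0.001, 3.038]
wrist_force: [-0.9, 0.2, -0.6]
width: 0.0139
finger_force: 30.0
```

```bash
python3 - <<'E'
from h import *
go([.5109,.0588,.231],3.04)
for cam in('wrist','top','side'):
  save(robot.snapshot(cam),'s_'+cam)
  for n in ('guide','check_square','fixture','carrier','handle'):
    print(cam,n,[np.round(r['centre'],4).tolist() for r in robot.spot_point(n,cam)[:2]])
E
```

```text
pos [0.5114 0.0569 0.2306] rpy [ 3.1402e+00 -6.0000e-04  3.0383e+00] w 0.0139 F 30.01 wf [-0.9  0.2 -0.6] t 7.7
twist [ 0.014 -0.006 -0.017]
shift units [ 0.017  0.047 -0.009]
wrist guide []
wrist check_square []
wrist fixture []
wrist carrier [[0.603, 0.0508, 0.0073]]
wrist handle [[0.4855, 0.0578, 0.0538]]
top guide [[0.5968, 0.0484, 0.1153]]
top check_square [[0.5044, -0.4003, 0.0045]]
top fixture []
top carrier [[0.5165, 0.3833, -0.0038]]
top handle [[0.4781, 0.0626, 0.0512]]
side guide [[0.597, 0.0475, 0.1168]]
side check_square [[0.6014, 0.0537, 0.009]]
side fixture [[0.5981, 0.0499, 0.0003]]
side carrier [[0.5996, 0.0492, 0.0069], [0.6065, 0.053, 0.0094]]
side handle [[0.4831, 0.0589, 0.052]]
```

View pics/s_wrist.png

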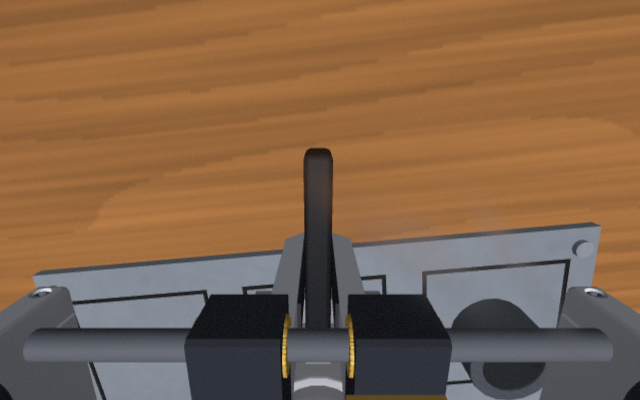

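The bar is still gripped square at column 317. The square corners visible are the middle one's front edge at (243,288)–(384,276) and the right one's at (424,272)–(568,262). I'll refine the fixture pose from these.

```bash
python3 - <<'E'
from h import *
m=robot.camera_model('wrist')
for uv,z in[((207,291),.008),((243,288),.008),((384,276),.008),((424,272),.008),((568,262),.008),((36,273),.008),((599,225),.008),((318,150),.064)]: print(uv,np.round(ray(m,uv,z),4))
c=np.array([.6008,-.0808]); print('carrier by arm', c+np.array([.5114,.0569])-np.array([.5109,-.0722]))
E
```

```text
(207, 291) [ 0.5481 -0.028   0.008 ]
(243, 288) [ 0.5484 -0.0014  0.008 ]
(384, 276) [0.5493 0.1009 0.008 ]
(424, 272) [0.5491 0.1294 0.008 ]
(568, 262) [0.5518 0.2307 0.008 ]
(36, 273) [ 0.5208 -0.1468  0.008 ]
(599, 225) [0.5256 0.2485 0.008 ]
(318, 150) [0.4474 0.064  0.064 ]
carrier by arm [0.6013 0.0483]
```

>>> {"op": "play_rows", "data": {"translation": [[0,0.04,0],[0,0,0],[0,0,0],[0,0,0],[0,0,0],[0,0,0],[0,0,0],[0,0,0]], "twist": [[0,0,0],[0,0,0],[0,0,0],[0,0,0],[0,0,0],[0,0,0],[0,0,0],[0,0,0]], "gripper": [-1,-1,-1,1,1,1,1,1]}}

```text
time: 9.4
tool_pos: [0.5118, 0.0581, 0.2308]
ee_rot: [3.141, 0.001, 3.038]
wrist_force: [0.0, -0.4, 1.1]
width: 0.0503
finger_force: 0.0
```

>>> {"op": "play_rows", "data": {"translation": [[0,0,0],[0,0,-0.5],[0,0,-0.8],[0,0,-1],[0,0,-1],[0,0,-1],[0.4,0,0],[0,0,0]], "twist": [[0,0,0],[0,0,0],[0,0,0],[0,0,0],[0,0,0],[0,0,0],[0,0,0],[0,0,0]], "gripper": [1,1,1,1,1,1,1,1]}}

```text
time: 10.2
tool_pos: [0.495, 0.0599, 0.4047]
ee_rot: [3.141, 0.004, 3.038]
wrist_force: [0.9, -0.1, -0.7]
width: 0.0938
finger_force: 0.0
```

```bash
python3 - <<'E'
from h import *
go([.40,-.20,.405],3.14)
save(robot.snapshot('wrist'),'w5')
for n in ('guide','check_square','fixture','carrier','handle'):
    print(n,[np.round(r['centre'],4).tolist() for r in robot.spot_point(n,'wrist')[:2]])
m=robot.camera_model('wrist');import json;json.dump({k:np.array(v).tolist() for k,v in m.items()},open('w5.json','w'))
go([.40,-.20,.405],3.14)
E
```

```text
pos [0.495  0.0599 0.4047] rpy [3.1409 0.0036 3.0381] w 0.0938 F 0.0 wf [ 0.9 -0.1 -0.7] t 10.2
twist [ 0.005  0.037 -1.019]
shift units [ 1.693 -6.707 -0.018]
guide [[0.6003, 0.0501, 0.1186], [0.5188, 0.3821, -0.0029]]
check_square []
fixture [[0.4836, 0.0616, 0.0548]]
carrier [[0.6037, 0.0461, 0.0071]]
handle [[0.4798, 0.0593, 0.0502]]
pos [0.496  0.0596 0.4012] rpy [-3.1414e+00 -2.6000e-03  3.0377e+00] w 0.094 F 0.0 wf [-0.8 -0.2 -0.3] t 10.5
twist [-1.000e-03 -2.600e-02 -1.023e+00]
shift units [ 1.714 -6.704 -0.089]
```

View pics/w5.png

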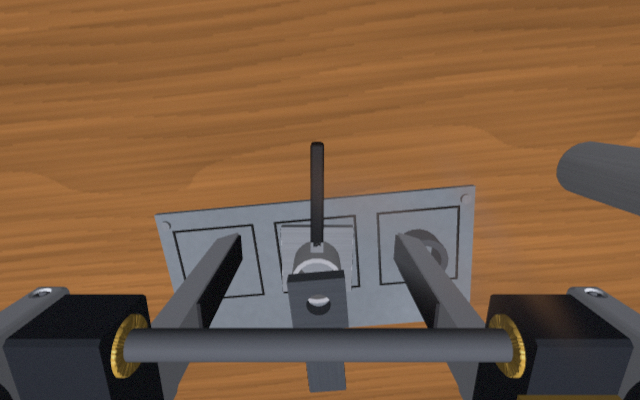

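```bash
python3 - <<'E'
from h import *
robot.snapshot
b=robot.snapshot('wrist');save(b,'w6');m=robot.camera_model('wrist');import json;json.dump({k:np.array(v).tolist() for k,v in m.items()},open('w6.json','w'))
c=b[205:325,260:370,::-1];cv2.imwrite('pics/c6.png',cv2.resize(c,None,fx=5,fy=5,interpolation=cv2.INTER_CUBIC))
E
```

```text
(no output)
```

View pics/c6.png

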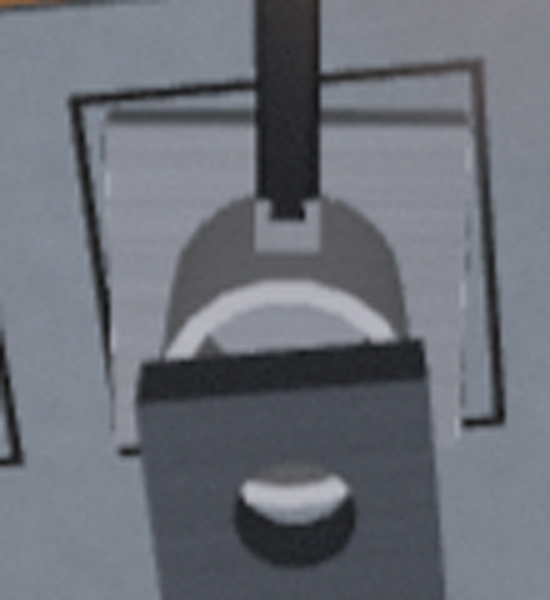

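In the crop the guide hole is centred at crop (296,515). The square's outer corners are at (70,100), (483,60), (118,453) and (503,423), and the carrier's top-face corners at (105,123), (468,123), (118,440) and (458,440).

```bash
python3 - <<'E'
from h import *
import json;m=json.load(open('w6.json'))
f=lambda u,v,z:ray(m,(260+(u-2)/5,205+(v-2)/5),z)
print('hole',f(296,515,.116))
print('block',f(137,403,.116),f(427,378,.116))
S=[f(*p,.008) for p in((70,100),(483,60),(503,423),(118,453))];print('sq',np.round(S,4),np.mean(S,0))
C=[f(*p,.020) for p in((105,123),(468,123),(458,440),(118,440))];print('car',np.round(C,4),np.mean(C,0))
go([.505,-.403,.42],3.14)
R=Rot.from_euler('xyz',[np.pi,0,3.14]);print(R.inv().apply(np.array([.505,-.403,.42])-robot.get_obs()['tool_pos'])/.04)
E
```

```text
hole [0.59875204 0.0501295  0.116     ]
block [0.57114301 0.02271453 0.116     ] [0.57156671 0.07782189 0.116     ]
sq [[ 0.5483 -0.0015  0.008 ]
 [ 0.5486  0.1025  0.008 ]
 [ 0.6518  0.1005  0.008 ]
 [ 0.6502 -0.0032  0.008 ]] [0.59973157 0.04956739 0.008     ]
car [[ 5.508e-01  8.400e-03  2.000e-02]
 [ 5.601e-01  9.660e-02  2.000e-02]
 [ 6.479e-01  8.750e-02  2.000e-02]
 [ 6.387e-01 -4.000e-04  2.000e-02]] [0.5993896  0.04804278 0.02      ]
pos [0.496  0.0596 0.4014] rpy [-3.1414e+00 -2.2000e-03  3.0377e+00] w 0.0941 F 0.0 wf [-0.4  0.2 -0.2] t 10.55
twist [-1.000e-03 -2.200e-02 -1.023e+00]
shift units [ -1.423 -11.479  -0.465]
[ -0.24373403 -11.564696    -0.46465539]
```

>>> {"op": "play_rows", "data": {"translation": [[0.05,-1,-0.1],[0.05,-1,-0.1],[0.05,-1,-0.1],[0.05,-1,-0.1],[0.05,-1,0],[0.05,-1,0],[0.05,-1,0],[0.05,-1,0]], "twist": [[0,0,0],[0,0,0],[0,0,0],[0,0,0],[0,0,0],[0,0,0],[0,0,0],[0,0,0]], "gripper": [1,1,1,1,1,1,1,1]}}

```text
time: 11.35
tool_pos: [0.4463, -0.2587, 0.4181]
ee_rot: [3.141, -0.001, 3.038]
wrist_force: [0.2, -0.2, -0.2]
width: 0.0939
finger_force: 0.0
```

>>> {"op": "play_rows", "data": {"translation": [[0.05,-1,0],[0.05,-1,0],[0.05,-0.8,0],[0,-0.5,0],[0,0,0],[0,0,0],[0,0,0],[0,0,0]], "twist": [[0,0,0],[0,0,0],[0,0,0],[0,0,0],[0,0,0],[0,0,0],[0,0,0],[0,0,0]], "gripper": [1,1,1,1,1,1,1,1]}}

```text
time: 12.15
tool_pos: [0.4275, -0.3863, 0.419]
ee_rot: [3.142, 0.001, 3.04]
wrist_force: [0.6, -0.7, 0.4]
width: 0.0942
finger_force: 0.0
```

```bash
python3 - <<'E'
from h import *
b=robot.snapshot('wrist');save(b,'w7');m=robot.camera_model('wrist');import json;json.dump({k:np.array(v).tolist() for k,v in m.items()},open('w7.json','w'))
go([.505,-.403,.42],3.04)
for n in ('probe','rack'):
    print(n,[(np.round(r['centre'],4).tolist(),round(r['score'],2)) for r in robot.spot_point(n,'wrist')[:3]],[np.round(r['centre'],4).tolist() for r in robot.recognise(n,'wrist')[:3]])
print(proj('wrist',[[.505,-.403,.166],[.505,-.403,.06]]))
E
```

```text
pos [ 0.4274 -0.3864  0.4191] rpy [-3.1415e+00  6.0000e-04  3.0396e+00] w 0.0938 F 0.0 wf [-0.3  0.9 -0. ] t 12.2
twist [-0.001  0.006 -0.004]
shift units [-1.971 -0.216 -0.022]
probe [] [[0.5717, -0.4029, 0.176], [0.4995, -0.4029, 0.1482]]
rack [([0.5044, -0.4033, 0.0018], 0.94)] [[0.4916, -0.4033, 0.0626]]
[[308.16123249 305.51619769]
 [310.87917938 250.817125  ]]
```

View pics/w7.png

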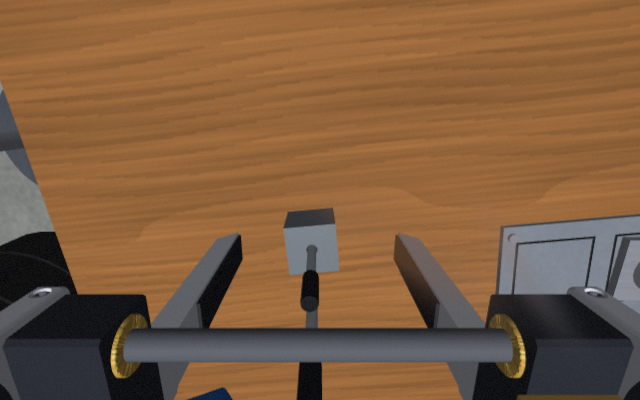

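The picture shows the rack's probe with its cap top at (310,302) and its stem base at (311,249). The taller probe's stem is behind it at (312,320).

```bash
python3 - <<'E'
from h import *
import json;m=json.load(open('w7.json'))
print(ray(m,(310,303),.166),ray(m,(311.5,249),.06))
im=cv2.imread('pics/w7.png',0)
for v in(252,256,260,278,285,292,298):
    r=im[v,290:332].astype(int);print(v,r.tolist() if v in(256,) else '',np.where(r<60)[0]+290)
E
```

```text
[ 0.50317433 -0.40043045  0.166     ] [ 0.50321574 -0.40127488  0.06      ]
252  []
256 [128, 127, 125, 129, 127, 129, 128, 127, 127, 127, 128, 125, 130, 127, 127, 127, 127, 81, 73, 73, 73, 74, 73, 70, 69, 64, 118, 127, 127, 128, 126, 128, 130, 126, 127, 127, 127, 126, 129, 126, 129, 128] []
260  []
278  [303 304 305 306 307 308 309 310 311 312 313 314 315 316 317 318]
285  [302 303 304 305 306 307 308 309 310 311 312 313 314 315 316 317 318]
292  [302 303 304 305 306 307 308 309 310 311 312 313 314 315 316 317 318]
298  [301 302 303 304 305 306 307 308 309 310 311 312 313 314 315 316 317 318]
```

>>> {"op": "play_rows", "data": {"translation": [[-0.7,-0.06,0],[-0.7,-0.06,0],[-0.54,-0.06,0],[0,0,0],[0,0,0.4],[0,0,0.4],[0,0,0],[0,0,0]], "twist": [[0,0,0],[0,0,0],[0,0,0],[0,0,0],[0,0,0],[0,0,0],[0,0,0],[0,0,0]], "gripper": [1,1,1,1,1,1,1,1]}}

```text
time: 13.2
tool_pos: [0.5028, -0.4027, 0.3868]
ee_rot: [3.141, -0.001, 3.037]
wrist_force: [0.6, -0.1, 0.2]
width: 0.0944
finger_force: 0.0
```

```bash
python3 - <<'E'
from h import *
b=robot.snapshot('wrist');save(b,'w8')
go([.504,-.4015,.323],3.04)
g=cv2.cvtColor(b,cv2.COLOR_RGB2GRAY);m=robot.camera_model('wrist')
P=proj('wrist',[[.504,-.4015,.166],[.504,-.4015,.12],[.504,-.4015,.06],[.504,-.4015,.09]]);print(P)
for u,v in P[1:]:
    v=int(round(v));u=int(round(u))
    if v<400: print(v,u,g[v,u-25:u+25].tolist())
for n in ('probe','rack'):
    print(n,[np.round(r['centre'],4).tolist() for r in robot.spot_point(n,'wrist')[:3]])
E
```

```text
pos [ 0.503  -0.4028  0.3877] rpy [-3.1410e+00  7.0000e-04  3.0374e+00] w 0.0945 F 0.0 wf [-0.  -0.7  0.3] t 13.25
twist [-0.006  0.007 -0.026]
shift units [-0.021  0.036  1.617]
[[319.30517383 234.43752049]
 [319.12991691 212.69713154]
 [318.9740436  193.36125177]
 [319.04426884 202.07260065]]
213 319 [133, 133, 134, 132, 132, 132, 132, 133, 131, 132, 134, 132, 134, 133, 132, 131, 69, 22, 29, 28, 25, 24, 32, 25, 30, 32, 34, 35, 35, 38, 38, 39, 41, 38, 39, 122, 130, 130, 132, 132, 130, 132, 133, 129, 129, 130, 129, 129, 129, 130]
193 319 [136, 136, 136, 136, 136, 137, 138, 135, 135, 136, 135, 135, 136, 135, 136, 136, 136, 136, 124, 91, 71, 75, 78, 80, 84, 83, 83, 83, 80, 79, 67, 91, 125, 134, 135, 135, 135, 134, 136, 136, 133, 134, 133, 133, 133, 132, 133, 133, 134, 134]
202 319 [135, 135, 135, 136, 134, 135, 135, 136, 135, 136, 134, 135, 133, 133, 135, 135, 134, 134, 134, 135, 89, 74, 78, 77, 80, 82, 82, 79, 78, 79, 86, 124, 132, 132, 134, 133, 134, 134, 133, 132, 132, 132, 133, 131, 131, 130, 131, 131, 129, 131]
probe [[0.5038, -0.4036, 0.0072], [0.5818, -0.4035, 0.0027]]
rack [[0.5039, -0.4051, 0.0019]]
```

>>> {"op": "play_rows", "data": {"translation": [[-0.02,0.03,0.6],[0,0,0.6],[0,0,0.4],[0,0,0],[0,0,0],[0,0,0],[0,0,0],[0,0,0]], "twist": [[0,0,0],[0,0,0],[0,0,0],[0,0,0],[0,0,0],[0,0,0],[0,0,0],[0,0,0]], "gripper": [1,1,1,1,-1,-1,-1,-1]}}

```text
time: 14.15
tool_pos: [0.5045, -0.4018, 0.3239]
ee_rot: [-3.14, 0.002, 3.038]
wrist_force: [-0.2, 0.1, 0.7]
width: 0.0652
finger_force: 0.0
```

>>> {"op": "play_rows", "data": {"translation": [[0,0,0],[0,0,0],[0,0,0],[0,0,0],[0,0,0],[0,0,0],[0,0,0],[0,0,0]], "twist": [[0,0,0],[0,0,0],[0,0,0],[0,0,0],[0,0,0],[0,0,0],[0,0,0],[0,0,0]], "gripper": [-1,-1,-1,-1,-1,-1,-1,-1]}}

```text
time: 14.95
tool_pos: [0.5044, -0.4017, 0.3226]
ee_rot: [3.141, -0.0, 3.038]
wrist_force: [0.6, 0.5, -0.5]
width: 0.0154
finger_force: 30.0
```

>>> {"op": "play_rows", "data": {"translation": [[0,0,-0.2],[0,0,-0.4],[0,0,-0.5],[0,0,-0.5],[0,0,-0.7],[0,0,-0.8],[0,0,-0.8],[0,0,0]], "twist": [[0,0,0],[0,0,0],[0,0,0],[0,0,0],[0,0,0],[0,0,0],[0,0,0],[0,0,0]], "gripper": [-1,-1,-1,-1,-1,-1,-1,-1]}}

```text
time: 15.75
tool_pos: [0.504, -0.4014, 0.4857]
ee_rot: [-3.135, 0.009, 3.038]
wrist_force: [-0.1, 0.8, -0.9]
width: 0.0156
finger_force: 30.0
```

```bash
python3 - <<'E'
from h import *
save(robot.snapshot('side'),'s2');save(robot.snapshot('wrist'),'w9')
for n in ('probe',):
  for cam in('side','wrist'):
    print(n,[np.round(r['centre'],4).tolist() for r in robot.spot_point(n,cam)[:3]],[np.round(r['centre'],4).tolist() for r in robot.recognise(n,cam)[:3]])
go([.599,.05,.485],3.04)
E
```

```text
probe [[0.5063, -0.4008, 0.1756], [0.5818, -0.4082, -0.0028]] [[0.5787, -0.4171, 0.1553], [0.5092, -0.4067, 0.2345]]
probe [[0.5049, -0.4051, 0.1682]] [[0.5009, -0.4024, 0.3101]]
pos [ 0.5045 -0.4018  0.476 ] rpy [ 3.1388 -0.0035  3.0378] w 0.0154 F 30.0 wf [-0.4 -0.  -1.3] t 16.05
twist [ 0.028 -0.035 -0.022]
shift units [-1.18  11.48  -0.197]
```

>>> {"op": "play_rows", "data": {"translation": [[-0.05,0.5,-0.05],[-0.1,0.9,0],[-0.1,1,0],[-0.1,1,0],[-0.1,1,0],[-0.1,1,0],[-0.1,1,0],[-0.1,1,0]], "twist": [[0,0,0],[0,0,0],[0,0,0],[0,0,0],[0,0,0],[0,0,0],[0,0,0],[0,0,0]], "gripper": [-1,-1,-1,-1,-1,-1,-1,-1]}}

```text
time: 16.85
tool_pos: [0.5645, -0.1074, 0.4803]
ee_rot: [3.141, -0.001, 3.039]
wrist_force: [0.1, 0.7, -0.2]
width: 0.0154
finger_force: 30.0
```

>>> {"op": "play_rows", "data": {"translation": [[-0.1,1,0],[-0.1,1,0],[-0.1,0.9,0],[-0.08,0.6,0],[-0.05,0.4,0],[0,0.18,0],[0,0,0],[0,0,0]], "twist": [[0,0,0],[0,0,0],[0,0,0],[0,0,0],[0,0,0],[0,0,0],[0,0,0],[0,0,0]], "gripper": [-1,-1,-1,-1,-1,-1,-1,-1]}}

```text
time: 17.65
tool_pos: [0.5987, 0.0494, 0.4807]
ee_rot: [-3.141, -0.0, 3.037]
wrist_force: [0.4, -0.1, -0.8]
width: 0.0153
finger_force: 30.0
```

```bash
python3 - <<'E'
from h import *
for cam in('top','side','wrist'):
  save(robot.snapshot(cam),'h_'+cam)
  for n in('probe','guide'):
    print(cam,n,[(np.round(r['centre'],4).tolist(),round(r['score'],2)) for r in robot.spot_point(n,cam)[:3]])
go([.599,.05,.476],3.04)
im=cv2.imread('pics/h_side.png')
print(proj('side',[[.599,.05,.161],[.599,.05,.116],[.599,.05,.319]]))
print(proj('wrist',[[.599,.05,.161],[.599,.05,.116],[.599,.05,.319]]))
a=cv2.resize(im[110:230,290:390],None,fx=5,fy=5,interpolation=cv2.INTER_CUBIC)
w=cv2.imread('pics/h_wrist.png');b=cv2.resize(w[200:320,290:345],None,fx=5,fy=5,interpolation=cv2.INTER_CUBIC)
cv2.imwrite('pics/c9.png',np.hstack([a,b]))
E
```

```text
top probe [([0.577, -0.4121, -0.0009], 0.53), ([0.602, 0.0479, 0.1619], 0.52), ([0.6008, 0.1762, 0.0081], 0.33)]
top guide [([0.5992, 0.0508, 0.1153], 0.72)]
side probe [([0.5812, -0.4121, -0.0025], 0.77), ([0.6, 0.0471, 0.1695], 0.63)]
side guide [([0.6001, 0.0454, 0.1167], 0.69), ([0.6011, 0.0465, 0.0073], 0.56)]
wrist probe [([0.6004, 0.0478, 0.1675], 0.72), ([0.5833, -0.4038, 0.0012], 0.45), ([0.605, 0.1736, 0.0096], 0.32)]
wrist guide [([0.6011, 0.0493, 0.1179], 0.98)]
pos [0.5989 0.0498 0.4807] rpy [3.1415 0.     3.0372] w 0.0155 F 30.0 wf [-1.1  0.3 -1.3] t 18.1
twist [ 0.001  0.    -0.028]
shift units [-0.002  0.006  0.117]
[[332.58805773 166.21007415]
 [332.15329504 179.24524354]
 [334.31910351 114.30940454]]
[[317.58354729 194.93615576]
 [317.63813389 184.06333961]
 [317.15894509 279.51040999]]
```

View pics/c9.png

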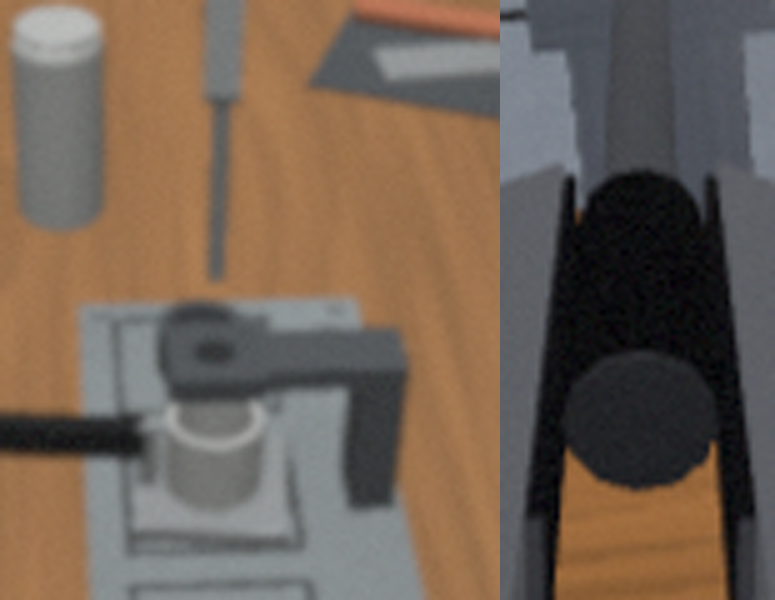

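The side crop shows the stem vertical, with its tip at (217,278) right above the hole at (215,350). I'll lower partway and check the remaining axis from the wrist camera.

>>> {"op": "play_rows", "data": {"translation": [[0,0,0.25],[0,0,0.3],[0,0,0.25],[0,0,0],[0,0,0],[0,0,0]], "twist": [[0,0,0],[0,0,0],[0,0,0],[0,0,0],[0,0,0],[0,0,0]], "gripper": [-1,-1,-1,-1,-1,-1]}}

```text
time: 18.7
tool_pos: [0.5989, 0.0502, 0.4491]
ee_rot: [3.141, 0.001, 3.038]
wrist_force: [-0.1, 0.4, -0.1]
width: 0.0157
finger_force: 30.0
```

```bash
python3 - <<'E'
from h import *
b=robot.snapshot('wrist');a=robot.snapshot('side');save(b,'i_wrist')
go([.599,.05,.36],3.04)
print(proj('wrist',[[.599,.05,.134],[.599,.05,.116],[.599,.038,.116],[.599,.062,.116]]),proj('side',[[.599,.05,.134],[.599,.05,.116]]))
x=cv2.resize(b[165:245,280:360,::-1],None,fx=5,fy=5,interpolation=cv2.INTER_CUBIC)
y=cv2.resize(a[140:200,310:360,::-1],None,fx=8,fy=400/60,interpolation=cv2.INTER_CUBIC)
cv2.imwrite('pics/c10.png',np.hstack([x,y]))
E
```

```text
pos [0.5989 0.0502 0.4494] rpy [3.1414e+00 1.3000e-03 3.0378e+00] w 0.0155 F 30.0 wf [-0.5  0.4 -1.1] t 18.8
twist [ 0.002  0.013 -0.022]
shift units [ 0.    -0.004  2.235]
[[317.12682899 195.73576139]
 [317.17260852 190.9185486 ]
 [305.50864946 192.10762145]
 [328.8633075  189.72674977]] [[332.32443804 174.11398915]
 [332.15329504 179.24524354]]
```

View pics/c10.png

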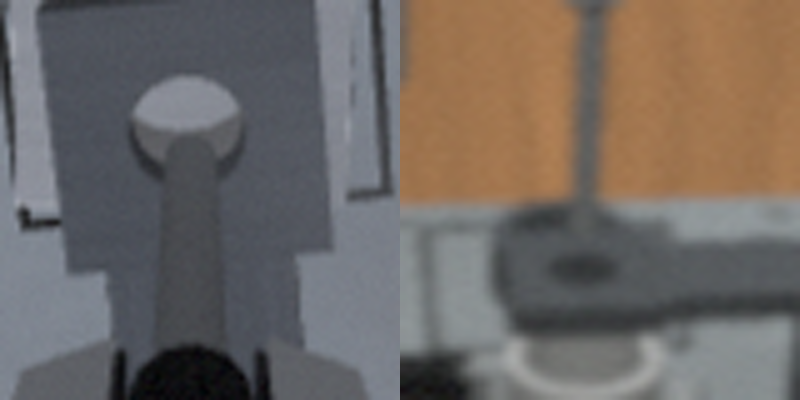

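The wrist crop shows the hole centred at crop (187,126) with the tip entering it at (189,157). The tip is centred sideways and about 1 mm too far along +x, and the side view agrees. I'll correct that and lower slowly.

>>> {"op": "play_rows", "data": {"translation": [[0.02,-0.01,0],[0,0,0],[0,0,0.1],[0,0,0.2],[0,0,0.2],[0,0,0.2],[0,0,0.1],[0,0,0]], "twist": [[0,0,0],[0,0,0],[0,0,0],[0,0,0],[0,0,0],[0,0,0],[0,0,0],[0,0,0]], "gripper": [-1,-1,-1,-1,-1,-1,-1,-1]}}

```text
time: 19.6
tool_pos: [0.598, 0.0498, 0.4152]
ee_rot: [-3.141, -0.002, 3.038]
wrist_force: [0.5, 0.1, -1.7]
width: 0.0155
finger_force: 30.0
```

```bash
python3 - <<'E'
from h import *
b=robot.snapshot('wrist');save(b,'j_wrist')
go([.598,.0498,.3595],3.04)
print(proj('wrist',[[.598,.05,.116],[.598,.038,.116],[.598,.062,.116],[.586,.05,.116],[.61,.05,.116]]))
g=cv2.cvtColor(b,cv2.COLOR_RGB2GRAY)
u,v=proj('wrist',[.599,.05,.116])[0].astype(int)
for w in range(v-14,v+5,2): print(w,g[w,u-18:u+20].tolist())
E
```

```text
pos [0.598  0.0498 0.4161] rpy [-3.1416e+00 -1.0000e-03  3.0378e+00] w 0.0154 F 30.0 wf [-0.1  0.6 -0.9] t 19.65
twist [-0.    -0.01  -0.022]
shift units [-1.000e-03 -0.000e+00  1.414e+00]
[[317.50857557 200.9023061 ]
 [304.57824851 202.20849508]
 [330.47175183 199.59279877]
 [316.12089756 188.35324546]
 [318.86450156 213.16422651]]
187 [83, 81, 81, 82, 82, 81, 80, 81, 80, 81, 81, 83, 81, 82, 80, 83, 81, 84, 80, 85, 81, 85, 81, 83, 82, 84, 86, 85, 84, 86, 85, 85, 83, 83, 85, 85, 85, 85]
189 [81, 80, 81, 79, 79, 82, 80, 82, 79, 81, 82, 81, 82, 82, 81, 80, 80, 80, 81, 81, 82, 85, 85, 83, 86, 86, 85, 83, 87, 86, 88, 86, 87, 84, 86, 85, 88, 86]
191 [79, 81, 84, 81, 81, 81, 79, 82, 81, 83, 82, 82, 80, 92, 113, 123, 126, 119, 117, 112, 122, 132, 120, 118, 106, 94, 86, 87, 87, 87, 87, 86, 88, 88, 86, 88, 86, 89]
193 [83, 83, 82, 85, 81, 85, 84, 82, 82, 81, 100, 124, 139, 140, 134, 110, 84, 78, 77, 79, 77, 78, 90, 124, 138, 138, 128, 108, 86, 85, 86, 86, 87, 88, 86, 87, 85, 83]
195 [80, 83, 80, 83, 81, 82, 80, 79, 98, 129, 140, 140, 143, 139, 95, 77, 76, 77, 76, 80, 79, 79, 76, 83, 131, 136, 137, 138, 127, 99, 83, 88, 84, 85, 88, 87, 87, 88]
197 [80, 82, 81, 81, 78, 79, 77, 86, 114, 129, 138, 141, 142, 125, 85, 74, 76, 77, 77, 80, 77, 78, 76, 75, 111, 123, 120, 107, 96, 93, 90, 84, 83, 86, 88, 86, 87, 90]
199 [80, 79, 79, 78, 81, 78, 69, 87, 90, 90, 91, 102, 112, 100, 77, 73, 75, 74, 76, 80, 78, 75, 79, 76, 79, 89, 96, 93, 94, 91, 94, 83, 83, 87, 87, 85, 86, 85]
201 [79, 78, 80, 81, 80, 77, 53, 79, 89, 89, 92, 91, 93, 82, 73, 72, 74, 77, 76, 78, 75, 74, 76, 75, 77, 90, 91, 93, 93, 94, 92, 72, 81, 85, 85, 85, 86, 84]
203 [79, 80, 79, 78, 80, 76, 52, 55, 89, 93, 92, 94, 96, 80, 75, 75, 74, 76, 78, 78, 78, 76, 76, 76, 80, 94, 95, 96, 96, 92, 68, 60, 78, 84, 87, 84, 85, 85]
205 [79, 81, 76, 78, 80, 77, 58, 43, 54, 77, 94, 96, 94, 79, 72, 73, 77, 74, 78, 77, 78, 78, 75, 75, 77, 93, 93, 94, 86, 64, 56, 59, 82, 86, 86, 87, 89, 89]
```

The tip is now inside the guide, with clear gaps all round. A small correction, then I'll continue down.

>>> {"op": "play_rows", "data": {"translation": [[-0.02,-0.01,0],[0,0,0.1],[0,0,0.2],[0,0,0.2],[0,0,0.2],[0,0,0.1],[0,0,0],[0,0,0]], "twist": [[0,0,0],[0,0,0],[0,0,0],[0,0,0],[0,0,0],[0,0,0],[0,0,0],[0,0,0]], "gripper": [-1,-1,-1,-1,-1,-1,-1,-1]}}

```text
time: 20.45
tool_pos: [0.5988, 0.0493, 0.3847]
ee_rot: [3.141, 0.0, 3.038]
wrist_force: [0.9, 0.5, 0.2]
width: 0.0152
finger_force: 30.0
```

>>> {"op": "play_rows", "data": {"translation": [[0,0,0.1],[0,0,0.2],[0,0,0.2],[0,0,0.1],[0,0,0],[0,0,0],[0,0,0],[0,0,0]], "twist": [[0,0,0],[0,0,0],[0,0,0],[0,0,0],[0,0,0],[0,0,0],[0,0,0],[0,0,0]], "gripper": [-1,-1,-1,-1,-1,-1,-1,-1]}}

```text
time: 21.25
tool_pos: [0.5989, 0.0493, 0.3612]
ee_rot: [3.141, 0.001, 3.038]
wrist_force: [-0.0, 0.3, -0.8]
width: 0.0159
finger_force: 30.0
```

```bash
python3 - <<'E'
from h import *
b=robot.snapshot('wrist');a=robot.snapshot('side');save(b,'k_wrist');save(a,'k_side')
go([.599,.0495,.3595],3.04)
for cam in('side','wrist'):
  for n in('probe','carrier','guide'):
    print(cam,n,[(np.round(r['centre'],4).tolist(),round(r['score'],2)) for r in robot.spot_point(n,cam)[:3]])
g=cv2.cvtColor(b,cv2.COLOR_RGB2GRAY)
P=proj('wrist',[[.599,.05,.116],[.587,.05,.116],[.611,.05,.116]]);print(P)
u,v=P[0].astype(int)
for w in range(v-18,v+19,4): print(w,g[w,u-22:u+23].tolist())
E
```

```text
pos [0.5988 0.0493 0.361 ] rpy [3.1414e+00 6.0000e-04 3.0378e+00] w 0.0151 F 30.0 wf [ 0.   0.  -0.2] t 21.35
twist [ 0.002  0.006 -0.022]
shift units [-0.003  0.004  0.038]
side probe [([0.583, -0.4096, -0.0014], 0.66), ([0.5993, 0.0481, 0.0485], 0.53)]
side carrier [([0.6033, 0.0488, 0.006], 0.94)]
side guide [([0.5981, 0.0476, 0.116], 0.83)]
wrist probe [([0.5991, 0.0463, 0.0462], 0.61)]
wrist carrier [([0.6047, 0.0493, 0.0048], 0.59)]
wrist guide [([0.5984, 0.0517, 0.1182], 0.77)]
[[318.0079738  221.79414557]
 [316.31556977 206.73019455]
 [319.65301318 236.43650775]]
203 [80, 79, 80, 79, 79, 80, 78, 78, 79, 80, 78, 77, 78, 77, 78, 79, 80, 77, 82, 78, 78, 79, 77, 80, 77, 82, 82, 81, 82, 80, 85, 83, 84, 83, 84, 81, 85, 81, 81, 85, 84, 84, 85, 84, 86]
207 [80, 80, 80, 79, 79, 78, 79, 81, 80, 80, 80, 78, 82, 79, 79, 92, 78, 71, 74, 77, 75, 77, 74, 74, 77, 77, 73, 81, 101, 90, 86, 83, 84, 86, 86, 86, 86, 83, 86, 82, 87, 85, 85, 88, 86]
211 [80, 80, 81, 80, 81, 80, 80, 80, 80, 77, 79, 88, 95, 109, 118, 133, 87, 70, 73, 75, 75, 78, 78, 75, 75, 72, 74, 71, 99, 95, 92, 91, 89, 89, 83, 82,
[... 628 characters left out ...]
 52, 40, 37, 40, 37, 39, 46, 60, 73, 72, 74, 73, 74, 74, 73, 76, 76, 72, 73, 71, 65, 59, 59, 49, 43, 44, 41, 44, 51, 76, 80, 80, 81, 82, 81, 80, 81]
231 [78, 79, 79, 80, 77, 79, 76, 78, 78, 79, 74, 56, 42, 39, 45, 66, 69, 73, 72, 75, 75, 76, 74, 74, 73, 74, 71, 70, 67, 44, 45, 43, 34, 48, 64, 77, 79, 80, 79, 78, 78, 78, 78, 80, 79]
235 [96, 96, 96, 99, 96, 97, 82, 47, 37, 67, 75, 76, 80, 78, 72, 56, 35, 23, 17, 19, 11, 13, 10, 11, 15, 19, 22, 40, 49, 63, 76, 78, 82, 80, 73, 51, 47, 76, 94, 96, 97, 95, 97, 97, 94]
239 [94, 95, 97, 96, 95, 97, 50, 19, 18, 58, 76, 46, 20, 14, 17, 12, 7, 8, 12, 11, 11, 10, 16, 11, 11, 9, 15, 13, 19, 13, 10, 19, 43, 76, 68, 31, 17, 40, 90, 94, 97, 96, 97, 98, 95]
```

```bash
python3 -c "
from bench import robot
print(robot.close_job())"
```

```text
the job is handed in; nothing more can be done
None
```

I slid the carrier to the middle square and released it about 2 mm from centre. The smaller probe is held still and upright through the guide hole, centred to about 1–2 mm, with its tip at about half the sleeve's depth. I saw no sign of contact, and the job is handed in; `close_job()` returned no verdict.

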